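# Load the red ink pad into the desk ink station

## Task

Nudge the loose red ink pad gently across the deck of the grey ink station until it drops flat into the empty round recess, then tip the station's open blue lid over so that it lies shut on top of the recess. Only push with the fingers: pick nothing up, do not squeeze the pad, and leave the blue pad, the stamps and everything else on the desk where they are.

Things in the scene. Friction and masses are not known exactly. Their poses are not given: they have to be found in the camera images.
- station: the ink station, a grey plate fixed to the desk, 210 mm (its x) by 230 mm (its y), its flat deck 22 mm above the desk; it stands turned up to 20 degrees either way. Origin: centre of its underside. Its x axis points away from the robot, from the open front half of the deck to the recess and lid, its z up.
- recess (a point): centre of the floor of the round recess in the station's deck, 60 mm across, 13 mm deep (floor 9 mm above the desk), with a 1.5 mm chamfer and a black floor; 35 mm beyond the station's origin along the station's x. Axes as the station's.
- red_pad: the red ink pad to load: a loose rigid white disc with red top and red band, 56 mm across, 12 mm thick, about 45 g, lying flat on the front half of the deck, left or right. Origin: centre of its underside, z up. Seated in the recess its top is 1 mm below the deck.
- blue_pad: the blue spare ink pad, same shape, lying beside the red one on the deck; not to be moved. Origin: centre of its underside.
- knob_stamp: a loose wooden hand stamp, 32 by 24 mm, 58 mm tall, standing on the deck at its far left, beside the lid (about 60 mm beyond and 88 mm left of the station's origin); not to be moved. Origin: centre of its underside.
- lid (a joint): angle of the lid about its hinge in rad: 0 shut (flat, parallel to the deck), pi/2 upright, 1.9 the stop, leaning away from the robot side. It starts standing open, at rest between 1.65 and 1.9. It stays put near upright (light hinge friction) but once pushed to about 1.2 or less it falls shut softly by its own weight. Shut, its underside is 2 mm above the deck.
- lid_hinge (a point): middle of the lid's hinge axis, 79 mm beyond the station's origin along the station's x and 26.5 mm above the desk; the axis runs along the station's y.
- lid_tip (a point): middle of the lid's free edge, 84 mm from the hinge axis (above the hinge when the lid is open, over the front of the recess when shut). The lid is a blue plate 80 by 76 mm (along the hinge), 5 mm thick, 50 g. The deck's back edge is 26 mm behind the hinge axis; the space behind it is free for 70 mm or more.
- date_stamp: a black and red self-inking date stamp, 45 by 60 by 88 mm, standing on the desk to the left; a bystander. Origin: centre of its underside.
- pen_cup: a dark round pen cup with pens, 80 mm across, pens to 150 mm high, on the desk at the far left; a bystander. Origin: centre of its underside.
- pill_bottle: a white pill bottle, 52 mm across, 85 mm high, on the desk to the right; a bystander. Origin: centre of its underside.
- stapler: a blue and black stapler, 130 by 34 mm, 50 mm high, on the desk to the right; a bystander. Origin: centre of its underside.
Mind the look-alikes: they are no part of the job. Of the things that look like the red_pad, the middle-sized one is meant.

How it is judged (in metres and radians):
On the way, in this order (a step that is already met when the one before it is completed fails the run):
1. the red pad lies flat in the recess while the lid is still open (horizontal distance between red_pad and recess below 0.005 m and z of red_pad in the frame of recess below 0.003 m and angle between red_pad's own z axis and vertical below 0.08 rad and value of joint lid above 1 rad), for 0.2 s.
2. the lid is shut over it (value of joint lid below 0.06 rad), for 0.2 s.
At the end, for the whole second after the job is handed in: The red pad lies at rest in the recess: centred within 5 mm, within 3 mm of the recess floor, tilted less than 0.08 rad; the lid is shut to within 0.06 rad (horizontal distance between red_pad and recess below 0.005 m and z of red_pad in the frame of recess below 0.003 m and angle between red_pad's own z axis and vertical below 0.08 rad and linear speed of red_pad below 0.02 m/s and value of joint lid below 0.06 rad); the robot touches nothing.
It fails at once if the red pad is lifted: its underside centre more than 15 mm above the deck (z of red_pad in the frame of station above 0.037 m).
It fails at once if the red pad is squeezed or pressed with more than 30 N (contact force between the fingers and red_pad above 30 N).
It fails at once if the blue pad is moved more than 15 mm (distance of blue_pad from where it was at the start of the episode above 0.015 m).
It fails at once if the hand stamp is moved more than 20 mm or toppled (distance of knob_stamp from where it was at the start of the episode above 0.02 m or angle between knob_stamp's own z axis and vertical above 0.6 rad).
It fails at once if the date stamp, pen cup, pill bottle or stapler is moved more than 25 mm (distance of any of date_stamp, pen_cup, pill_bottle, stapler from where it was at the start of the episode above 0.025 m).
It also fails if it takes over 48 s, if anything falls off the work surface, if the arm or the gripper's body presses on something with over 40 N, if the wrist force passes 120 N, or if a joint passes its speed limit or range.

## Robot

A 6-joint arm with a two-finger parallel gripper is mounted at the origin on the work surface. World frame = base frame: x ahead of the robot, y to its left, z up, the work surface at z = 0. Lengths are in mm, angles in degrees, forces in N, time in s.
With the tool pointing down it reaches from about 300 to 850 mm from the base axis. Payload 4.2 kg.
Tool frame: the origin (TCP) lies midway between the tips of the shut fingers; the grasp point (between the pads) lies 19 mm behind it; z points along the fingers, y is the line along which they close (so a half turn about z gives the same grasp; the last joint's range is limited). The gripper opens to 91 mm and grips with 3 to 60 N. Pads are 32 mm wide; open, the fingers measure 118 mm over their backs; the gripper's body (76 mm by 178 mm) begins 60 mm behind the grasp point.
Start: joints at [-65.604, 18.312, 89.639, -0, 72.044, -1.146], TCP at [247.934, -518.818, 213.976] pointing down, gripper open.
Joint ranges: [-177.97, 177.97], [-48.28, 115.42], [12.27, 149.76], [-77.06, 257.06], [2.81, 150.46], [-146.56, 146.56]. Speed limits (degrees/s): [147.25, 147.25, 180, 180, 180, 180].

## Interface

Orientations are given as [roll, pitch, yaw] about the fixed x, y, z axes, in that order (R = Rz(yaw) Ry(pitch) Rx(roll)).
In Python, from workcell import state, grab_frame, camera_model, job_done gives the robot as it stands.
- The arm moves only by the tool step_hand, called in YAML: its name, and indented under it one key for each argument. Schema: {"type":"object","properties":{"motion":{"type":"object","properties":{"steps":{"type":"array","items":{"type":"array","items":{"type":"number"},"minItems":6,"maxItems":6},"minItems":1,"maxItems":8}},"additionalProperties":false,"required":["steps"]},"finger_gap":{"type":"number"},"squeeze":{"type":"number"},"only":{"type":"string"},"quiet":{"type":"boolean"},"lines":{"type":"string"}},"required":["motion"],"additionalProperties":false}. motion is an object whose key "steps" holds a list of rows, 1 to 8 of them, each of 6 numbers: dx, dy, dz in a scale on which 1.0 is 300 mm, then a rotation vector rx, ry, rz in parts of the range, where 1.0 means 60 degrees; each row shifts and turns the commanded pose from where the row before left it, along the tool's axes as they then stand; what a row does not reach is not made up. A row lasts 1/10 s, in which the tool goes at most 50 mm and 8.59 degrees, less where a joint would pass 70% of its speed; a pose out of reach is approached as far as the arm can. finger_gap is the finger opening in mm, set as the call begins (left out keeps the last). The fingers move at their own pace and stop on an object; squeeze is the grip in N (left out, the last holds). Time passes only in rows, so rows that do not move let the fingers close. The tool returns the time, the measured TCP pose, the force, the opening and the grip force at its end. only (a regular expression) keeps the lines of the reply that match it, lines (a string "A,B") keeps lines A to B, and quiet returns only ok. Shift and turn numbers lie between -1 and 1, and a call with a number outside is refused. Input that does not fit is refused with a message, and nothing moves.
- state(): the state, without advancing time (a new reading comes with each control period).
- grab_frame(name): name is "side" or "top"; returns the picture (480x640x3 uint8, blue, green, red); there is no depth.
- camera_model(name): a dict with "fx", "fy", "cx", "cy" (pixels), "D" ([k1, k2, p1, p2, k3] as OpenCV has them; the pictures are not rectified), "T" (4x4, takes a point from camera to world coordinates). Camera axes: x right, y up, looking along -z (the intrinsics and any distortion apply to the point x, -y, -z); pixel columns grow to the right and rows downward; lengths in mm; the calibration is good to about 2 mm. A picture is of the moment at which its call begins. camera_model takes no time and is no camera call.
- job_done(): hands the job in; it is judged then, once.
The state is a dict: "time_s": time; "qpos": joint angles; "qvel": joint speeds; "effort": joint torques, N m; "ee_pos": TCP position; "ee_rot": TCP orientation; "force": force on the tool from outside, world axes, zero at the start; "torque": the same for the moment, N m; "gripper_width": finger opening in mm; "gripper_force": force on a finger pad.
Only numpy, scipy, OpenCV 4.12 (cv2) and the standard library are available. Lean on these libraries where they do the work, as an engineer would, in place of code of your own. Each camera call takes 0.05 s, during which the arm holds its last target. There are 200 camera calls.

## Working session

There is one attempt and no reset: what is moved stays moved. The work goes in short steps, Python scripts to look and compute and a tool call to move; the robot and the scene stay as the last step left them, time stands still between calls to the robot, and variables do not carry over. Pictures are saved under pics/ and viewed, at most 10 in all, crops included, and the job is handed in when it is done.

```bash
mkdir -p pics; cat > h.py <<'E'
import numpy as np,cv2
from workcell import state,grab_frame,camera_model
def ray(cam,px):
    m=camera_model(cam);K=np.array([[m['fx'],0,m['cx']],[0,m['fy'],m['cy']],[0,0,1]])
    u=cv2.undistortPoints(np.array(px,float).reshape(-1,1,2),K,np.array(m['D'],float)).reshape(-1,2)
    d=np.c_[u[:,0],-u[:,1],-np.ones(len(u))];T=np.array(m['T'])
    return T[:3,3],d@T[:3,:3].T
def plane(cam,px,z):
    o,d=ray(cam,px);return o+d*((z-o[2])/d[:,2])[:,None]
def tri(p1,p2,c1='top',c2='side'):
    o1,d1=ray(c1,[p1]);o2,d2=ray(c2,[p2]);d1=d1[0];d2=d2[0]
    t=np.linalg.lstsq(np.c_[d1,-d2],o2-o1,rcond=None)[0]
    a=o1+t[0]*d1;b=o2+t[1]*d2;return (a+b)/2,np.linalg.norm(a-b)
E
python3 - <<'E'
from h import *
for c in('top','side'):
    cv2.imwrite(f'pics/{c}0.png',grab_frame(c)); print(np.round(camera_model(c)['T'],2).tolist())
print(state())
E
```

```text
[[-0.03, 0.98, -0.18, 331.55], [-1.0, -0.03, 0.0, -4.24], [-0.0, 0.18, 0.98, 1154.9], [0.0, 0.0, 0.0, 1.0]]
[[-0.99, 0.09, -0.15, 347.09], [-0.17, -0.5, 0.85, 990.84], [0.0, 0.86, 0.51, 649.22], [0.0, 0.0, 0.0, 1.0]]
{'time_s': 0.1, 'qpos': array([-6.56056804e+01,  1.83492515e+01,  8.96979735e+01,  6.09386230e-04,
        7.20441648e+01, -1.14743370e+00]), 'qvel': array([ 0.02747924, -0.11835722, -0.10528181, -0.03760555, -0.03186588,
        0.07620094]), 'effort': array([ 4.86750978e-04, -4.13334024e+01, -2.32510096e+01,  7.28785736e-02,
        4.21461754e-02, -5.59834052e-05]), 'ee_pos': array([ 247.7305383 , -518.41058511,  213.20136304]), 'ee_rot': array([-1.79908640e+02, -2.40938272e-03,  2.55415630e+01]), 'force': array([-0.12123412,  0.74847667, -0.21256484]), 'torque': array([ 0.00620084, -0.00584293, -0.05553374]), 'gripper_force': 0.0, 'gripper_width': 91.20003385713959}
```

View pics/top0.png

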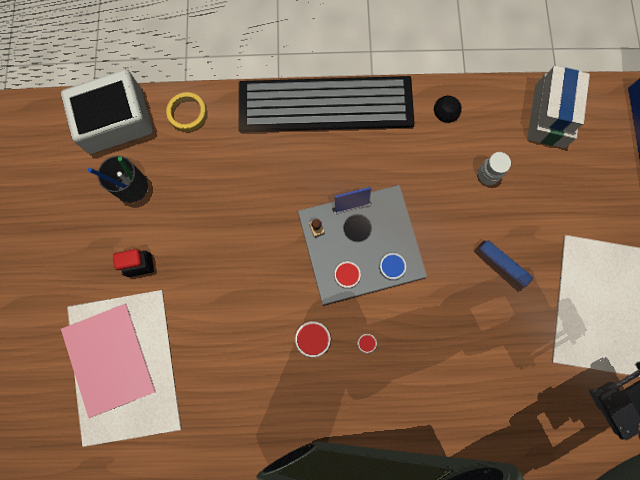

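View pics/side0.png

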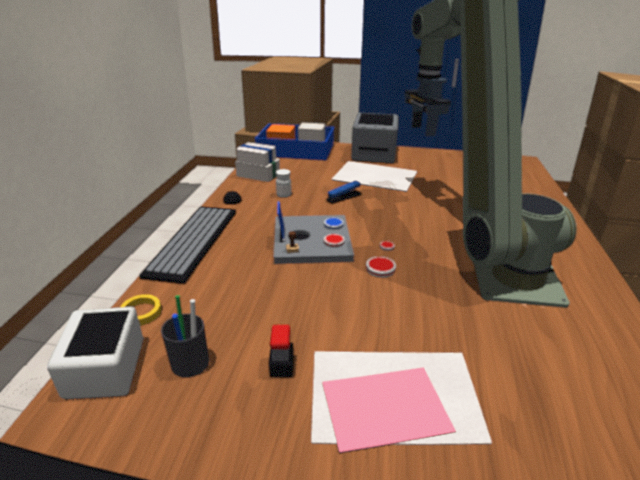

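The top view shows three red discs: (347,274) on the deck, middle-sized; (313,339) on the desk, large; (367,343) on the desk, small. I choose (347,274). The recess is at (357,228), the lid at (352,200), the hand stamp at (317,227) and the blue pad at (393,266). In the side view the red pad is at (334,240), the recess at (299,235) and the lid at (281,222).

```bash
cat > m.py <<'E'
from h import *
def blob(im,mask,near,r=25):
    n,l,s,c=cv2.connectedComponentsWithStats(mask.astype(np.uint8))
    i=min((i for i in range(1,n) if s[i,4]>20),key=lambda i:np.hypot(*(c[i]-near)))
    ct=max(cv2.findContours((l==i).astype(np.uint8),0,1)[0],key=len)
    return c[i],cv2.minEnclosingCircle(ct)[1],ct,s[i,4]
def red(im):
    b,g,r=[im[...,k].astype(int) for k in range(3)];return (r>110)&(g<70)&(b<90)
def blue(im):
    b,g,r=[im[...,k].astype(int) for k in range(3)];return (b>110)&(r<80)&(b-g>40)
E
python3 - <<'E'
from m import *
t=grab_frame('top');s=grab_frame('side')
cr=t[170:320,280:440];cv2.imwrite('pics/crop.png',cv2.resize(cr,None,fx=5,fy=4.0*1,interpolation=cv2.INTER_CUBIC) if 0 else cv2.resize(cr,(640,600),interpolation=cv2.INTER_CUBIC))
cv2.imwrite('pics/crops.png',cv2.resize(s[195:275,260:360],(750,600),interpolation=cv2.INTER_CUBIC))
for n,f,a,b in(('red',red,(347,274),(334,240)),('blue',blue,(393,266),(334,223))):
    p,r,_,_=blob(t,f(t),a);q,_,_,_=blob(s,f(s),b)
    print(n,p,r,q,tri(p,q),plane('top',[p],34)[0])
for p in((313,339),(367,343)):
    print(blob(t,red(t),p)[:2])
g=t.astype(int);dk=(g.max(2)<60)
p,r,ct,_=blob(t,dk,(357,228));print('recess',p,r,cv2.fitEllipse(ct),plane('top',[p],22))
mx=g.max(2)-g.min(2);gm=(mx<25)&(g.max(2)>70)&(g.max(2)<170)
p,r,ct,a=blob(t,gm,(365,250));bx=cv2.boxPoints(cv2.minAreaRect(ct));P=plane('top',bx,22)
print('station',a,bx,P,P.mean(0));print([np.linalg.norm(P[i]-P[i-1]) for i in range(4)])
E
```

```text
red [346.85066667 274.13066667] 10.996386528015137 [333.87341772 238.32911392] (array([479.64532098, -62.66369469,  31.79560389]), np.float64(1.1339186936023755)) [479.924749   -62.52521942  34.        ]
blue [392.58355438 265.66312997] 10.92263412475586 [333.43478261 221.46376812] (array([ 494.72799144, -160.18310396,   31.2769149 ]), np.float64(1.4562924952345617)) [ 495.06556563 -159.78069089   34.        ]
(array([312.16098226, 339.21964529]), 15.352195739746094)
(array([366.65979381, 343.03092784]), 7.967318058013916)
recess [356.15895372 228.77464789] 13.528059005737305 ((356.2144470214844, 228.68524169921875), (22.467056274414062, 26.824586868286133), 121.68574523925781) [[579.59158983 -86.99480474  22.        ]]
station 8431 [[296.55194 208.3195 ]
 [400.80505 180.51866]
 [426.5644  277.11615]
 [322.31128 304.917  ]] [[ 628.94683681   40.78064016   22.        ]
 [ 685.38903193 -189.81632581   22.        ]
 [ 470.03242288 -232.62369261   22.        ]
 [ 417.70125309   -9.04010866   22.        ]] [550.51738618 -97.67487173  22.        ]
[np.float64(217.0410183706224), np.float64(237.4040482095614), np.float64(219.5698970976678), np.float64(229.6261534402202)]
```

View pics/crop.png

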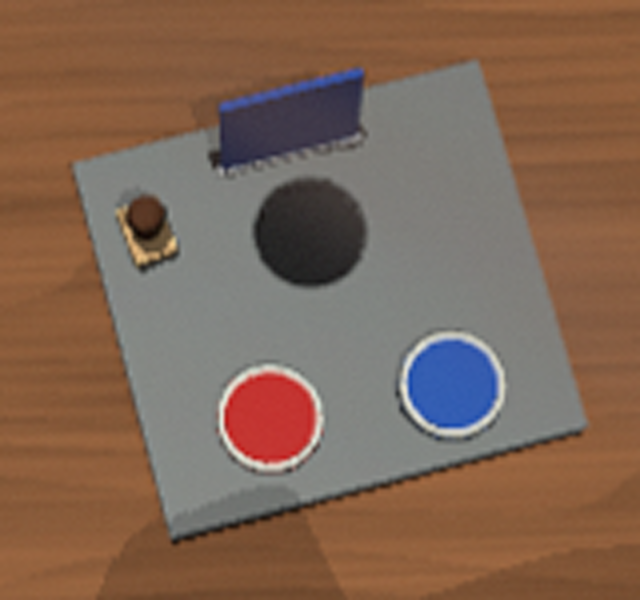

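View pics/crops.png

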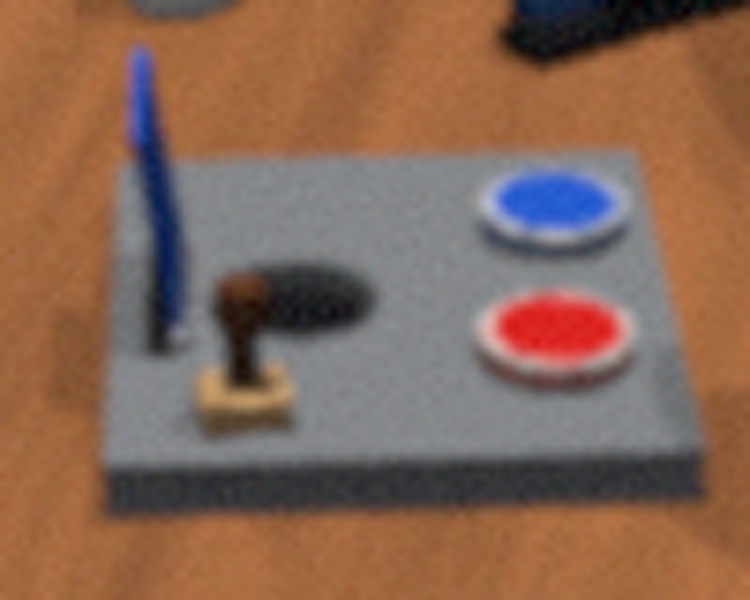

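The crops confirm the choice. In the top crop the red pad is the white-edged disc at (270,418), i.e. full-frame (347,274). The recess rim is centred at (310,232), and the deck corners are at about (75,163), (477,62), (587,428) and (172,540). The lid's top edge runs from (221,105) to (363,72).

```bash
python3 - <<'E'
from h import *
c=lambda l:[((x+.5)/4-.5+280,(y+.5)/4-.5+170) for x,y in l]
s_=lambda l:[((x+.5)/7.5-.5+260,(y+.5)/7.5-.5+195) for x,y in l]
P=plane('top',c([(75,163),(477,62),(587,428),(172,540)]),22);print(P.round(1).tolist())
bl,br,fr,fl=P[:,:2]
ctr=P.mean(0)[:2];x=(bl-fl)+(br-fr);y=(bl-br)+(fl-fr)
print('len',[np.linalg.norm(v).round(1) for v in(bl-fl,br-fr,bl-br,fl-fr)])
a1=np.degrees(np.arctan2(x[1],x[0]));a2=np.degrees(np.arctan2(-y[0],y[1]));print('yaw',a1,a2)
yaw=np.radians((a1+a2)/2);R=np.array([[np.cos(yaw),-np.sin(yaw)],[np.sin(yaw),np.cos(yaw)]])
rec=ctr+R@[35,0];print('ctr',ctr,'rec(st)',rec)
re=plane('top',c([(254,232),(367,232),(310,177),(310,288)]),22);print('rec(img)',re.mean(0),re)
for n,p in(('red',(479.8,-62.6)),('blue',(494.9,-160)),('recimg',re.mean(0)[:2])):print(n,R.T@(np.array(p)-ctr))
print('knob',R.T@(plane('top',c([(148,235)]),22)[0,:2]-ctr))
# lid tip corners
for a,b in(((221,105),(135,145)),((363,72),(140,50))):
    p,e=tri(c([a])[0],s_([b])[0]);print('lidtip',p,e,R.T@(p[:2]-ctr))
E
```

```text
[[624.2, 36.9, 22.0], [675.0, -185.0, 22.0], [471.1, -232.3, 22.0], [418.3, -9.7, 22.0]]
len [np.float64(211.1), np.float64(209.3), np.float64(227.6), np.float64(228.7)]
yaw 12.914452326720818 13.115510929971308
ctr [547.1441216  -97.51139177] rec(st) [581.24501401 -89.62918794]
rec(img) [582.0068899 -89.3257508  22.       ] [[ 582.95496262  -58.9398548    22.        ]
 [ 581.17676847 -119.99141313   22.        ]
 [ 612.62986714  -90.46702956   22.        ]
 [ 551.26596136  -87.90470569   22.        ]]
red [-57.75188397  49.18084879]
blue [-64.9748319  -49.11767115]
recimg [35.81064003  0.12406333]
knob [56.50064795 85.32543618]
lidtip [629.88325239 -40.84640601 103.82238311] 2.53653845685554 [93.37494756 36.57599683]
lidtip [ 645.48939339 -113.40982824  105.36869688] 1.048830218288585 [ 92.23848043 -37.63795283]
```

The manual's scale: shifts go in shares of 300 mm and turns go in shares of 60 degrees. Converting my numbers, -45.5 mm / 300 = -0.1517, 4.8 mm / 300 = 0.016, 8.06 degrees / 60 = 0.1343.

step_hand:
  motion: {"steps": [[0, 0, 0, 0, 0, 0.1343], [0, 0, 0, 0, 0, 0.1343], [0, 0, 0, 0, 0, 0.1343], [0, 0, 0, 0, 0, 0.1343], [0, 0, 0, 0, 0, 0.1343], [0.016, -0.1517, 0, 0, 0, 0], [0.016, -0.1517, 0, 0, 0, 0], [0.016, -0.1517, 0, 0, 0, 0]]}
  finger_gap: 30
  squeeze: 10

```text
time_s: 1.0
ee_pos: [296.8, -389.1, 213.6]
ee_rot: [-180.0, 0.0, -14.8]
force: [1.3, 0.7, 0.4]
gripper_width: 31.2
gripper_force: 0.0
```

step_hand:
  motion: {"steps": [[0.016, -0.1517, 0, 0, 0, 0], [0.016, -0.1517, 0, 0, 0, 0], [0.016, -0.1517, 0, 0, 0, 0], [0.016, -0.1517, 0, 0, 0, 0], [0.016, -0.1517, 0, 0, 0, 0], [0.016, -0.1517, 0, 0, 0, 0], [0.016, -0.1517, 0, 0, 0, 0], [0.016, -0.1517, 0, 0, 0, 0]]}

```text
time_s: 1.8
ee_pos: [426.7, -46.4, 214.1]
ee_rot: [180.0, -0.0, -14.8]
force: [0.4, 0.5, -0.3]
gripper_width: 30.2
gripper_force: 0.0
```

step_hand:
  motion: {"steps": [[0, 0, 0, 0, 0, 0], [0, 0, 0, 0, 0, 0], [0, 0, 0, 0, 0, 0]]}

```text
time_s: 2.1
ee_pos: [426.1, -49.0, 213.8]
ee_rot: [180.0, 0.0, -14.8]
force: [-0.7, -0.7, -0.0]
gripper_width: 30.0
gripper_force: 0.0
```

To row units: 45 mm / 300 = 0.15, 30 mm / 300 = 0.1.

step_hand:
  motion: {"steps": [[0, 0, 0.15, 0, 0, 0], [0, 0, 0.15, 0, 0, 0], [0, 0, 0.15, 0, 0, 0], [0, 0, 0.1, 0, 0, 0], [0, 0, 0.0433, 0, 0, 0], [0, 0, 0.02, 0, 0, 0], [0, 0, 0.01, 0, 0, 0], [0, 0, 0, 0, 0, 0]]}

```text
time_s: 2.9
ee_pos: [426.9, -49.0, 27.4]
ee_rot: [180.0, -0.1, -14.8]
force: [-0.7, -0.5, 0.3]
gripper_width: 30.0
gripper_force: 0.0
```

```bash
python3 - <<'E'
from h import *
cv2.imwrite('pics/s1.png',cv2.resize(grab_frame('side')[180:290,250:400],(800,586),interpolation=cv2.INTER_CUBIC));print(state()['ee_pos'],state()['force'])
E
```

```text
[427.08498545 -48.8491992   27.62682266] [-0.63115831  0.45090164 -0.70467657]
```

View pics/s1.png

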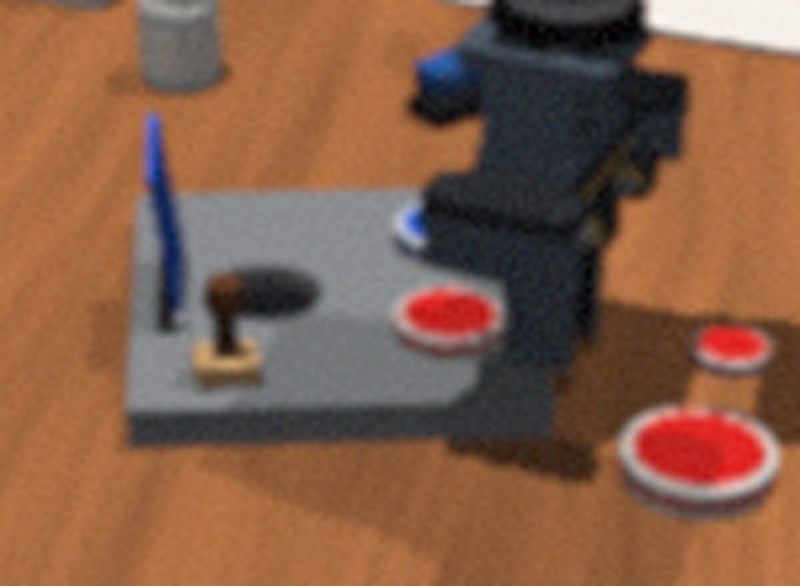

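The side crop shows the fingers behind the red pad (450,315), just clear of it, and the blue pad untouched. I start the push.

To row units: 5 mm / 300 = 0.0167, 4 mm / 300 = 0.0133.

step_hand:
  motion: {"steps": [[0.0167, 0, 0.0017, 0, 0, 0], [0.0133, 0, 0.0017, 0, 0, 0], [0.0133, 0, 0, 0, 0, 0], [0.0133, 0, 0, 0, 0, 0], [0.0133, 0, 0, 0, 0, 0], [0.0133, 0, 0, 0, 0, 0], [0.0133, 0, 0, 0, 0, 0], [0.0133, 0, 0, 0, 0, 0]]}

```text
time_s: 3.75
ee_pos: [458.6, -56.7, 25.9]
ee_rot: [180.0, 0.0, -14.8]
force: [-0.2, -0.2, 1.0]
gripper_width: 30.0
gripper_force: 0.4
```

step_hand:
  motion: {"steps": [[0.0133, 0, 0, 0, 0, 0], [0.0133, 0, 0, 0, 0, 0], [0.0133, 0, 0, 0, 0, 0], [0.0133, 0, 0, 0, 0, 0], [0.0133, 0, 0, 0, 0, 0], [0.0133, 0, 0, 0, 0, 0], [0.0133, 0, 0, 0, 0, 0], [0.0133, 0, 0, 0, 0, 0]]}

```text
time_s: 4.55
ee_pos: [489.7, -64.9, 25.9]
ee_rot: [180.0, -0.0, -14.8]
force: [-0.7, 0.1, 0.4]
gripper_width: 29.9
gripper_force: 0.3
```

```bash
python3 - <<'E'
from m import *
s=grab_frame('side');t=grab_frame('top')
q=blob(s,red(s),(315,240));print(q[0],q[3],plane('side',[q[0]],34));q=blob(t,red(t),(352,250));print(q[0],q[1],plane('top',[q[0]],34))
E
```

```text
[316.4        234.73846154] 65 [[528.63696064 -69.57666728  34.        ]]
[301.88235294 337.26143791] 12.369417190551758 [[351.33734312  35.12786651  34.        ]]
```

To row units: 4 mm / 300 = 0.0133, 3 mm / 300 = 0.01.

step_hand:
  motion: {"steps": [[0.0133, 0, 0, 0, 0, 0], [0.0133, 0, 0, 0, 0, 0], [0.0133, 0, 0, 0, 0, 0], [0.01, 0, 0, 0, 0, 0], [0.01, 0, 0, 0, 0, 0], [0.01, 0, 0, 0, 0, 0], [0.01, 0, 0, 0, 0, 0], [0.01, 0, 0, 0, 0, 0]]}

```text
time_s: 5.45
ee_pos: [515.7, -71.8, 25.9]
ee_rot: [180.0, 0.0, -14.8]
force: [0.7, 0.2, -0.3]
gripper_width: 29.9
gripper_force: 0.1
```

step_hand:
  motion: {"steps": [[0.01, 0, 0, 0, 0, 0], [0.01, 0, 0, 0, 0, 0], [0.01, 0, 0, 0, 0, 0], [0.01, 0, 0, 0, 0, 0], [0.01, 0, 0, 0, 0, 0], [0.01, 0, 0, 0, 0, 0], [0.01, 0, 0, 0, 0, 0], [0, 0, 0, 0, 0, 0]]}

```text
time_s: 6.25
ee_pos: [536.3, -77.2, 26.0]
ee_rot: [180.0, -0.0, -14.8]
force: [-0.1, -0.2, -0.5]
gripper_width: 30.1
gripper_force: 0.0
```

```bash
python3 - <<'E'
from h import *
s=grab_frame('side')
cv2.imwrite('pics/s2.png',cv2.resize(s[190:270,250:350],(750,600),interpolation=cv2.INTER_CUBIC))
E
```

```text
(no output)
```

View pics/s2.png

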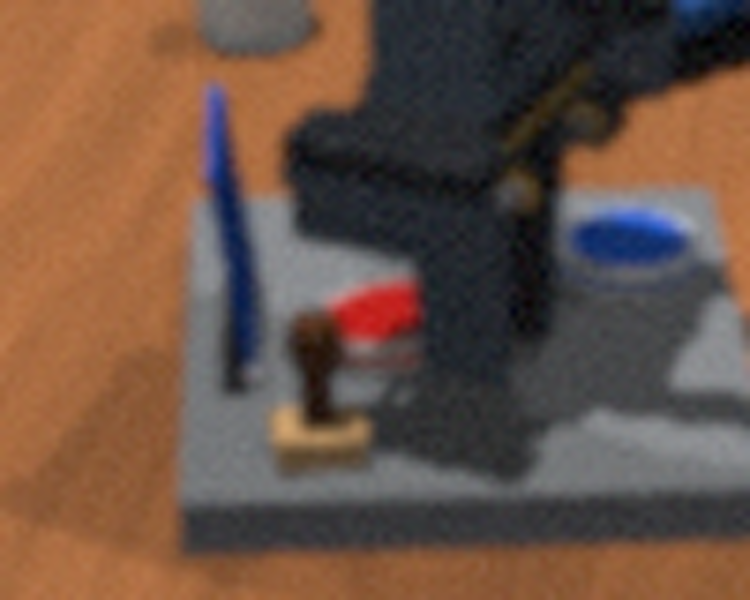

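The pad (375,320) is still partly up on the rim, with the leading edge over the recess. I keep nudging.

To row units: 2 mm / 300 = 0.0067, 1.5 mm / 300 = 0.005.

step_hand:
  motion: {"steps": [[0.0067, 0, 0, 0, 0, 0], [0.0067, 0, 0, 0, 0, 0], [0.0067, 0, 0, 0, 0, 0], [0.005, 0, 0, 0, 0, 0], [0.0033, 0, 0, 0, 0, 0], [0, 0, 0, 0, 0, 0], [0, 0, 0, 0, 0, 0]]}

```text
time_s: 7.0
ee_pos: [543.9, -79.2, 25.9]
ee_rot: [180.0, 0.0, -14.8]
force: [1.0, -1.0, -1.1]
gripper_width: 29.9
gripper_force: 0.1
```

step_hand:
  motion: {"steps": [[-0.0333, 0, 0, 0, 0, 0], [-0.0667, 0, 0, 0, 0, 0], [-0.1, 0, -0.0167, 0, 0, 0], [-0.1333, 0, -0.0667, 0, 0, 0], [-0.1333, 0, -0.1, 0, 0, 0], [0, 0, 0, 0, 0, 0]]}

```text
time_s: 7.6
ee_pos: [404.1, -42.6, 83.0]
ee_rot: [-180.0, -0.0, -14.7]
force: [1.2, 1.1, -0.2]
gripper_width: 30.4
gripper_force: 0.0
```

```bash
python3 - <<'E'
from m import *
s=grab_frame('side');t=grab_frame('top')
for c,i,z in(('side',s,(300,236)),('top',t,(357,228))):
    q=blob(i,red(i),z);print(c,q[0],q[1],q[3],plane(c,[q[0]],21),plane(c,[q[0]],34))
a=cv2.resize(s[195:275,260:340],(400,400),interpolation=cv2.INTER_CUBIC);b=cv2.resize(t[175:275,310:410],(400,400),interpolation=cv2.INTER_CUBIC)
cv2.imwrite('pics/c3.png',np.hstack([a,b]))
E
```

```text
side [300.10769231 234.49230769] 6.082862854003906 65 [[577.77078123 -85.08539845  21.        ]] [[572.99708332 -62.82063507  34.        ]]
top [356.80626781 228.72934473] 10.738160133361816 351 [[579.86993469 -88.47151309  21.        ]] [[577.02300154 -87.50576881  34.        ]]
```

View pics/c3.png

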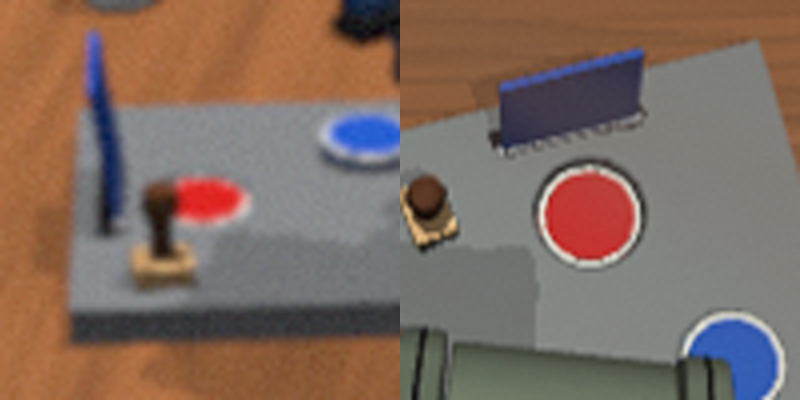

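Both views show the pad flush in the recess. In the left crop it is at (210,200) with no side wall showing. In the right crop it is at (590,216), with an even dark ring around it. The lid still stands open and the blue pad and stamp are unmoved. Next I go over and behind the lid.

To row units: -40 mm / 300 = -0.1333, -30 mm / 300 = -0.1, -6.95 degrees / 60 = -0.1158.

step_hand:
  motion: {"steps": [[0, 0, -0.1333, 0, 0, 0], [0, 0, -0.1333, 0, 0, 0], [0, 0, -0.1, 0, 0, -0.1158], [0, 0, 0, 0, 0, -0.1158], [0, 0, 0, 0, 0, -0.1158], [0, 0, 0, 0, 0, -0.1158], [0, 0, 0, 0, 0, 0]]}
  finger_gap: 0
  squeeze: 10

```text
time_s: 8.4
ee_pos: [409.5, -43.8, 190.2]
ee_rot: [-180.0, 0.0, 13.0]
force: [-0.5, -0.5, 0.4]
gripper_width: 0.1
gripper_force: 0.0
```

step_hand:
  motion: {"steps": [[0.1457, 0.0477, 0, 0, 0, 0], [0.1457, 0.0477, 0, 0, 0, 0], [0.1457, 0.0477, 0, 0, 0, 0], [0.1457, 0.0477, 0, 0, 0, 0], [0.1457, 0.0477, 0, 0, 0, 0], [0.1457, 0.0477, 0, 0, 0, 0], [0, 0, 0, 0, 0, 0], [0, 0, 0, 0, 0, 0]]}

```text
time_s: 9.2
ee_pos: [683.9, -68.1, 188.4]
ee_rot: [-179.9, 0.2, 12.9]
force: [-0.3, -0.3, -0.1]
gripper_width: 0.7
gripper_force: 0.0
```

To row units: 40 mm / 300 = 0.1333, 18 mm / 300 = 0.06.

step_hand:
  motion: {"steps": [[0, 0, 0.1333, 0, 0, 0], [0, 0, 0.1333, 0, 0, 0], [0, 0, 0.06, 0, 0, 0], [0, 0, 0, 0, 0, 0], [-0.0267, 0, 0, 0, 0, 0], [-0.02, 0, 0, 0, 0, 0], [-0.0167, 0, 0, 0, 0, 0], [-0.0167, 0, 0, 0, 0, 0]]}

```text
time_s: 10.0
ee_pos: [659.9, -73.7, 94.4]
ee_rot: [180.0, -0.1, 13.0]
force: [0.1, 0.9, -0.3]
gripper_width: 0.5
gripper_force: 0.0
```

step_hand:
  motion: {"steps": [[-0.0167, 0, 0, 0, 0, 0], [-0.0167, 0, 0, 0, 0, 0], [-0.0167, 0, 0, 0, 0, 0], [-0.0167, 0, 0, 0, 0, 0], [-0.0167, 0, 0, 0, 0, 0], [-0.0167, 0, 0, 0, 0, 0], [-0.0167, 0, 0, 0, 0, 0], [-0.0167, 0, 0, 0, 0, 0]]}

```text
time_s: 10.8
ee_pos: [620.6, -82.5, 92.9]
ee_rot: [180.0, 0.0, 13.0]
force: [0.4, -0.8, 0.0]
gripper_width: 0.3
gripper_force: 0.0
```

step_hand:
  motion: {"steps": [[-0.0167, 0, 0, 0, 0, 0], [-0.0167, 0, 0, 0, 0, 0], [-0.0167, 0, 0, 0, 0, 0], [-0.0133, 0, 0, 0, 0, 0], [0, 0, 0, 0, 0, 0], [0, 0, 0, 0, 0, 0], [0, 0, 0, 0, 0, 0], [0, 0, 0, 0, 0, 0]]}

```text
time_s: 11.6
ee_pos: [602.7, -86.7, 92.9]
ee_rot: [180.0, -0.0, 13.0]
force: [-0.2, -0.2, -0.1]
gripper_width: 0.4
gripper_force: 0.0
```

```bash
python3 - <<'E'
from h import *
s=grab_frame('side')
cv2.imwrite('pics/s4.png',cv2.resize(s[170:280,230:380],(800,586),interpolation=cv2.INTER_CUBIC))
E
```

```text
(no output)
```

View pics/s4.png

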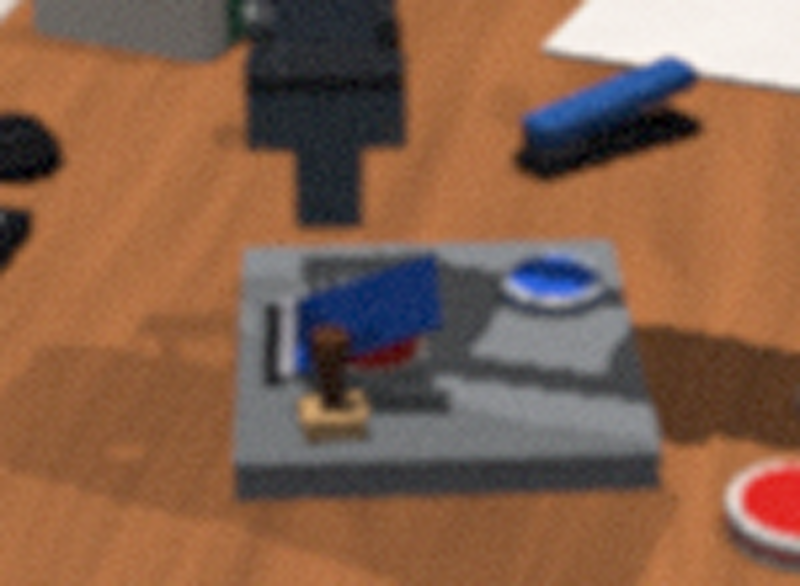

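The lid (370,310) has left the fingers and is falling shut over the pad. I lift clear, wait and check.

To row units: -40 mm / 300 = -0.1333, -30 mm / 300 = -0.1.

step_hand:
  motion: {"steps": [[0, 0, -0.1, 0, 0, 0], [0, 0, -0.1333, 0, 0, 0], [0.1333, 0, -0.1333, 0, 0, 0], [0.1333, 0, 0, 0, 0, 0], [0.1333, 0, 0, 0, 0, 0], [0, 0, 0, 0, 0, 0], [0, 0, 0, 0, 0, 0], [0, 0, 0, 0, 0, 0]]}

```text
time_s: 12.45
ee_pos: [713.9, -60.9, 198.0]
ee_rot: [-180.0, 0.1, 13.0]
force: [-0.4, -0.7, 0.3]
gripper_width: 0.7
gripper_force: 0.0
```

step_hand:
  motion: {"steps": [[0, 0, 0, 0, 0, 0], [0, 0, 0, 0, 0, 0], [0, 0, 0, 0, 0, 0], [0, 0, 0, 0, 0, 0], [0, 0, 0, 0, 0, 0], [0, 0, 0, 0, 0, 0], [0, 0, 0, 0, 0, 0], [0, 0, 0, 0, 0, 0]]}

```text
time_s: 13.25
ee_pos: [714.9, -60.7, 198.3]
ee_rot: [180.0, 0.0, 13.0]
force: [0.3, -0.3, 0.3]
gripper_width: 0.1
gripper_force: 0.0
```

```bash
python3 - <<'E'
from h import *
s=grab_frame('side')
cv2.imwrite('pics/s5.png',cv2.resize(s[170:280,230:380],(800,586),interpolation=cv2.INTER_CUBIC))
E
```

```text
(no output)
```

View pics/s5.png

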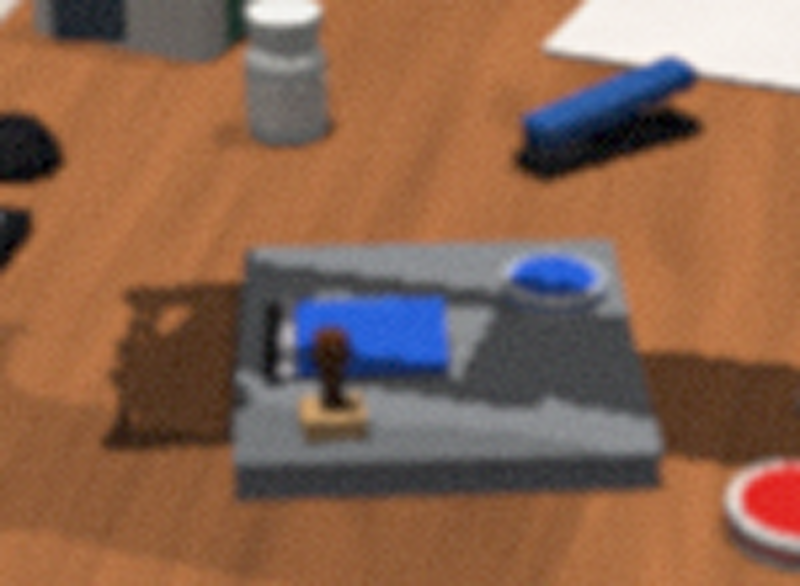

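The lid (372,335) lies flat on the deck and nothing else has moved. I let it settle, then hand in.

step_hand:
  motion: {"steps": [[0, 0, 0, 0, 0, 0], [0, 0, 0, 0, 0, 0], [0, 0, 0, 0, 0, 0], [0, 0, 0, 0, 0, 0], [0, 0, 0, 0, 0, 0], [0, 0, 0, 0, 0, 0], [0, 0, 0, 0, 0, 0], [0, 0, 0, 0, 0, 0]]}
  quiet: true

```text
ok
```

```bash
python3 - <<'E'
from m import *
from workcell import job_done
a=cv2.imread('pics/s5.png');s=grab_frame('side');b=cv2.resize(s[170:280,230:380],(800,586),interpolation=cv2.INTER_CUBIC)
print(cv2.absdiff(a,b)[280:390,260:470].mean());print(job_done())
E
```

```text
2.710851370851371
the job is handed in; nothing more can be done
None
```

The red pad is in the recess and the lid is shut over it, with the blue pad, stamps and bystanders I could see unmoved. I handed the job in at about 14 s; no verdict came back.

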